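# Crank down the raised jack leg of an alternator test stand

## Task

The alternator test stand has a crank-operated jack leg at each end of its beam; one of them is wound up, so its foot hangs clear of the steel plate below. Turn that jack's crank clockwise (seen from above) until the foot bears firmly on its plate and the crank load has clearly risen, without forcing it, then let go of the crank. Leave the crank of the other jack, which already stands on its plate, alone.

Things in the scene. Friction and masses are not known exactly. Their poses are not given: they have to be found in the camera images.
- jack: the wound-up jack: upright fixed steel tube 46 mm across, in a collar at the left or right end of the stand's beam, with gearbox and crank on top. Origin on the crank's vertical axis, 0 to 6 mm above the bench; yaw arbitrary. The two jacks (400 mm apart) are alike; on this one the foot hangs 13 to 32 mm above its plate and the thin spindle end stands higher above the crank
- knob (a point): centre of this jack's crank grip: upright black cylinder, 28 mm diameter, 55 mm tall, on the end of the flat crank arm, spinning freely on its pin. The point is 33 mm above the arm's upper face, 24 mm below the grip's top, 254 to 260 mm above the bench; it runs on a level circle of 65 mm radius about the jack's axis. Nearby only the spindle end, on the axis, rises up to 15 mm higher
- crank (a joint): this crank's angle (rad), growing clockwise seen from above; that lowers the foot 4.8 mm per rad (30 mm a turn). Starts at 0 to 2.5; needs half to 1.3 turns. Turns freely with about 6 N at the grip; after the foot meets its plate a spring in the foot adds about 5 N per rad. Half to one rad past touch (3 to 5 N more) is right. It stays where it is left
- foot: foot of this jack, a dark steel disc 62 mm across; origin at the centre of its flat sole, z up. It must end on the loose square steel plate (90 x 90 x 12 mm, upper face 12 mm above the bench) that lies centred under it, pressing it; the plate takes 15 N for each mm wound down after touch
- other_crank (a joint): crank angle (rad) of the other, identical jack at the other end of the beam, which already stands on its plate: reads about 0 and must stay so

How it is judged:
By the outcome, as a careful person would: the job done as asked, in the order asked, and still so for the second after the job is handed in, with the robot touching nothing.
It also fails if it takes over 48 s, if anything falls off the work surface, if the arm or the gripper's body presses on something with over 40 N, if the wrist force passes 120 N, or if a joint passes its speed limit or range.

## Robot

A 7-joint arm with a two-finger parallel gripper is mounted at the origin on the work surface. World frame = base frame: x ahead of the robot, y to its left, z up, the work surface at z = 0. Lengths are in m, angles in rad, forces in N, time in s.
With the tool pointing down it reaches from about 0.425 to 0.925 m from the base axis. Payload 6.8 kg.
Tool frame: the origin (TCP) lies midway between the tips of the shut fingers; the grasp point (between the pads) lies 19 mm behind it; z points along the fingers, x is the direction in which the jaws open and shut, and the axes are right-handed (so a half turn about z gives the same grasp; the last joint's range is limited). The gripper opens to 85 mm and grips with 20 to 120 N. Pads are 22 mm wide; open, the fingers measure 114 mm over their backs; the gripper's body (76 mm by 85 mm) begins 54 mm behind the grasp point. The pads swing forward as they close: fully open they stand 13 mm farther back than shut.
Start: joints at [1.207, 0.477, 0.022, 1.555, -0.011, 1.109, -0.083], TCP at [0.171, -0.653, 0.231] pointing down, gripper open.
Joint ranges: [-2.96, 2.96], [-0.34, 2.1], [-1.41, 1.46], [0.24, 2.44], [-1.37, 4.51], [0.17, 1.92], [-2.96, 2.96]. Speed limits (rad/s): [2.39, 2.39, 3.14, 3.14, 3.14, 3.14, 3.14].

## Interface

Orientations are given as a unit quaternion [w, x, y, z].
In Python, from station import bot gives the robot as it stands.
- The arm moves only by the tool step_arm, never from a script. Its argument "increments" is a list of rows, each a list of 7 numbers: the shift along the tool's x, y, z in cm, then the turn, a rotation vector about the tool's x, y, z in degrees, then the closure, from 0 (fully open) to 1 (shut). A call has 1 to 20 rows; each row shifts and turns the commanded pose from where the row before left it, along the tool's axes as they then stand; what a row does not reach is not made up. A row lasts 1/10 s, in which the tool goes at most 50 mm and 8.59 degrees, less where a joint would pass 70% of its speed; a pose out of reach is approached as far as the arm can. A call is refused whole if a number of a shift passes 5 or a number of a turn 8.59, either way. A call with a gripper value outside its range is refused whole. The fingers move at their own pace and stop on an object; "squeeze" is the grip in N (left out, the last holds). Time passes only in rows, so rows that do not move let the fingers close. It gives the time, the measured TCP pose, the force and the opening at its end, in the units of the state.
- bot.get_obs(): the state, without advancing time (a new reading comes with each control period).
- bot.read_camera(name): name is "scene" or "top" or "wrist"; returns a dict with "pixels" (400x640x3 uint8, red, green, blue), "vertical_fov" (degrees; the focal length in pixels is half the picture's height over the tangent of half this angle, whatever the lens; pixels are square), "cx", "cy" (the principal point, pixels), "camera_from_world" (4x4, takes a point from world to camera coordinates). Camera axes: x right, y down, z forward; pixel columns grow to the right and rows downward; lengths in m; the calibration is good to about 2 mm. A picture is of the moment at which its call begins. There is no depth.
- bot.hand_in(): hands the job in, once; it reports no verdict.
Trained networks look in a picture, given as the dict that the camera call returned (one of the last four; its "shot" number tells which), for a name from the list of things; names that differ only in an ending like _2 or _b are one class to them, and where a whole thing is asked for, a point or a joint stands for the part that bears it (a point fixed in the world has none). Each returns a list of dicts, best first, with "score" (0 to 1); they miss things now and then, are a little off and sometimes report something else, mostly with a low value. They report only what shows in the picture. A call takes as long as a camera call.
- bot.find_in(picture, query): "point" ([column, row] in pixels, amid what is visible of it).
- bot.cut_out(picture, query): "pixels" (400x640 bool, what is visible of it) and "point" ([column, row] in pixels, amid what is visible of it).
- bot.pinpoint(picture, query): "point" ([column, row] in pixels: a listed point, or the origin of a listed thing).
The state is a dict: "t": time; "q": joint angles; "joint_vel": joint speeds; "joint_torque": joint torques, N m; "eef_pos": TCP position; "tool_rot": TCP orientation; "contact_force": force on the tool from outside, world axes, zero at the start; "torque": the same for the moment, N m; "gripper_width": opening from 0.0 (shut) to 1.0 (fully open).
Only numpy, scipy, OpenCV 4.12 (cv2) and the standard library are available. Lean on these libraries where they do the work, as an engineer would, in place of code of your own. Each camera call takes 0.05 s, during which the arm holds its last target.

## Working session

There is one attempt and no reset: what is moved stays moved. The work goes in short steps, Python scripts to look and compute and a tool call to move; the robot and the scene stay as the last step left them, time stands still between calls to the robot, and variables do not carry over. Pictures are saved under pics/ and viewed, and the job is handed in when it is done.

Besides the shell and the picture viewer there is one more tool, called after "Request:" as a command line: name --pt "numbers of a row" for each row, then --argument value for the rest. step_arm: Moves the arm, as the interface text tells. Its arguments: {"type":"object","properties":{"increments":{"type":"array"},"squeeze":{"type":"number"}},"required":["increments"]}

```bash
ls; mkdir -p pics
cat > h.py <<'E'
import numpy as np, cv2
from station import bot
def save(p,n): cv2.imwrite('pics/'+n+'.png',cv2.cvtColor(p['pixels'],cv2.COLOR_RGB2BGR))
def f(p): return 200/np.tan(np.radians(p['vertical_fov'])/2)
def proj(p,X):
    T=np.array(p['camera_from_world']);c=T[:3,:3]@np.array(X)+T[:3,3]
    return np.array([p['cx']+f(p)*c[0]/c[2],p['cy']+f(p)*c[1]/c[2]])
def ray(p,uv):
    T=np.array(p['camera_from_world']);R=T[:3,:3];o=-R.T@T[:3,3]
    d=R.T@np.array([(uv[0]-p['cx'])/f(p),(uv[1]-p['cy'])/f(p),1]);return o,d/np.linalg.norm(d)
def atz(p,uv,z):
    o,d=ray(p,uv);return o+d*(z-o[2])/d[2]
def tri(rs):
    A=0;b=0
    for o,d in rs:
        P=np.eye(3)-np.outer(d,d);A=A+P;b=b+P@o
    return np.linalg.solve(A,b)
E
python3 - <<'E'
from h import *
o=bot.get_obs();print(o)
for n in('scene','top','wrist'):
    p=bot.read_camera(n);save(p,n+'0')
    T=np.array(p['camera_from_world']);print(n,-T[:3,:3].T@T[:3,3],p['vertical_fov'])
    for q in('jack','knob','foot','crank','other_crank'):
        for fn in ('find_in','pinpoint'):
            try:
                print(q,fn,[(np.round(r['point']).tolist(),round(r['score'],2)) for r in getattr(bot,fn)(p,q)])
            except Exception as e: print(q,fn,e)
    for r in bot.pinpoint(p,'knob'): print(atz(p,r['point'],.257))
print(bot.get_obs()['t'])
E
```

```text
pics
{'t': 0.0, 'q': array([ 1.20689661,  0.47779595,  0.02231719,  1.55643463, -0.01147484,
        1.10931045, -0.08308046]), 'joint_vel': array([-6.96528247e-04,  1.01465845e-03, -6.54385934e-04, -7.52404935e-04,
       -4.90239291e-05,  1.90235777e-03,  4.55187876e-04]), 'joint_torque': array([-6.32156643e-04, -5.96457696e+01,  1.60782784e+00, -2.81198984e+01,
        1.24740784e-02,  9.53816925e-03,  1.64188918e-05]), 'eef_pos': array([ 0.17063192, -0.65247025,  0.23033518]), 'tool_rot': array([-4.96128973e-04,  7.91545438e-01, -6.11109639e-01, -7.63096530e-04]), 'contact_force': array([-0.57442379,  0.01883002,  1.19477455]), 'torque': array([-0.08033194, -0.00175262, -0.0163635 ]), 'gripper_width': 1.003007234000036}
scene [ 1.16829057 -0.33895769  0.67913901] 53.90545297276969
jack find_in [([198.0, 224.0], 0.58)]
jack pinpoint [([213.0, 289.0], 0.88)]
knob find_in [([165.0, 215.0], 0.86), ([211.0, 279.0], 0.75)]
knob pinpoint [([156.0, 202.0], 0.72)]
foot find_in [([206.0, 279.0], 0.69)]
foot pinpoint [([208.0, 279.0], 0.67)]
crank find_in [([161.0, 214.0], 0.7)]
crank pinpo
[... 190 characters left out ...]
.07578193] 50.16053573868484
jack find_in [([432.0, 206.0], 0.96)]
jack pinpoint []
knob find_in [([446.0, 210.0], 0.86)]
knob pinpoint [([468.0, 212.0], 0.82)]
foot find_in []
foot pinpoint []
crank find_in [([448.0, 206.0], 0.85)]
crank pinpoint it knows: foot, jack, knob
other_crank find_in [([229.0, 162.0], 0.77)]
other_crank pinpoint it knows: foot, jack, knob
[ 0.49966344 -0.28724438  0.257     ]
wrist [ 0.23666606 -0.63604335  0.37477744] 66.02209045503041
jack find_in []
jack pinpoint []
knob find_in []
knob pinpoint []
foot find_in []
foot pinpoint []
crank find_in []
crank pinpoint it knows: foot, jack, knob
other_crank find_in []
other_crank pinpoint it knows: foot, jack, knob
1.5
```

View pics/scene0.png

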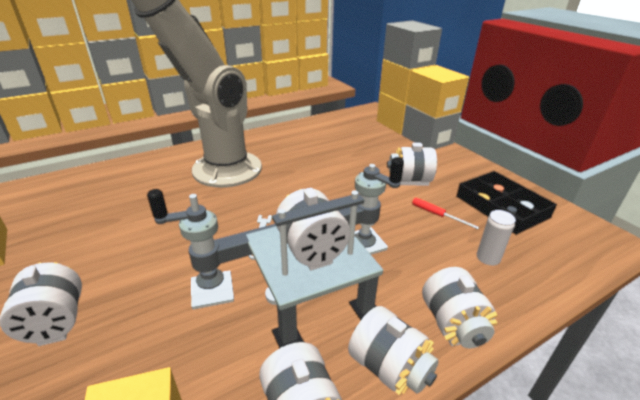

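View pics/top0.png

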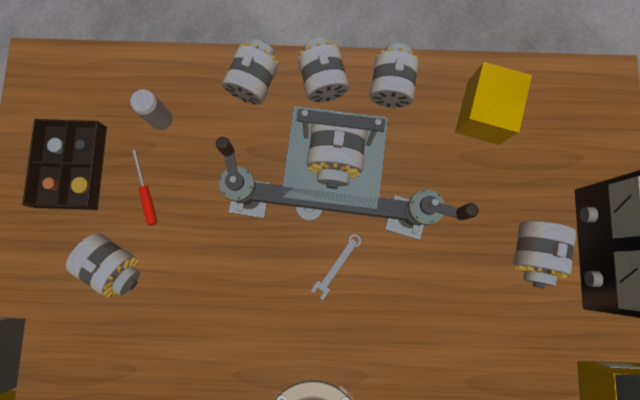

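Run:
```python
import cv2
a=cv2.imread('pics/scene0.png')[150:350,90:350];cv2.imwrite('pics/sc0z.png',cv2.resize(a,None,fx=3,fy=3,interpolation=2))
a=cv2.imread('pics/top0.png')[140:280,360:560];cv2.imwrite('pics/top0z.png',cv2.resize(a,None,fx=4,fy=4,interpolation=2))
```

```text
(no output)
```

View pics/sc0z.png

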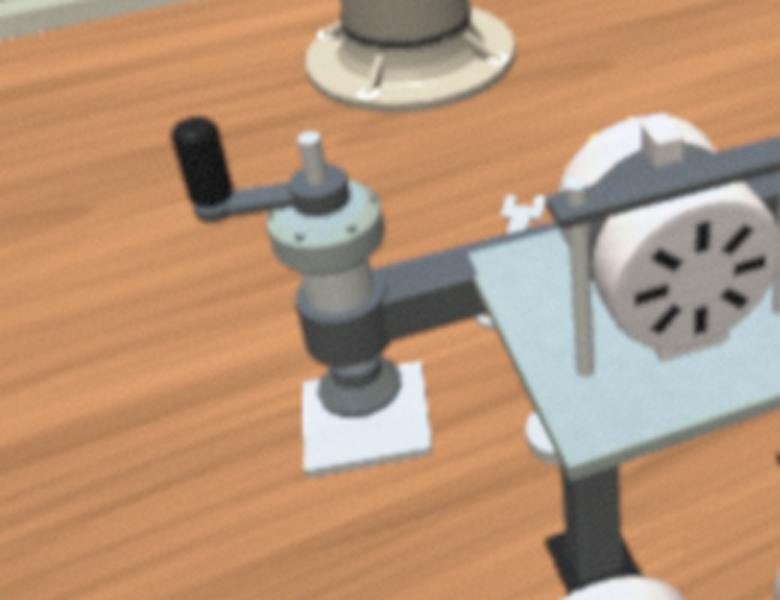

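View pics/top0z.png

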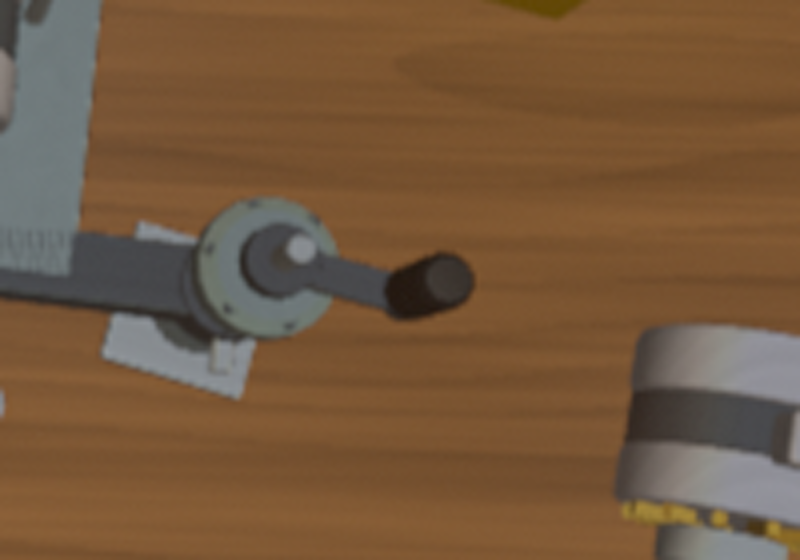

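The wound-up jack is the right-hand one (top: hub near (429,205), grip top (472,209); scene: grip top (155,192), spindle tip (193,196)). Next I triangulate its axis and knob.

Run:
```python
from h import *
s=bot.read_camera('scene');t=bot.read_camera('top')
for n,a,b in (('tip',(193.3,195.2),(435.5,201.8)),('griptop',(155,191.7),(472.5,209.5)),('pin',bot.pinpoint(s,'knob')[0]['point'],bot.pinpoint(t,'knob')[0]['point'])):
    X=tri([ray(s,a),ray(t,b)]);print(n,X.round(4),proj(s,X)-a,proj(t,X)-b)
print('tip@.285',atz(t,(435.5,201.8),.285),'griptop',atz(t,(472.5,209.5),.281),atz(s,(155,191.7),.281))
# masks
for p,nm in((s,'s'),(t,'t')):
    for r in bot.cut_out(p,'knob'): print(nm,r['point'],r['score'],r['pixels'].sum(), cv2.boundingRect(r['pixels'].astype('uint8')))
print('flange centre top', atz(t,(360+266/4,140+266/4),.2), proj(t,[.5,-.22,.2]))
print('foot',[atz(s,r['point'],.03) for r in bot.pinpoint(s,'foot')],'jack',[atz(s,r['point'],.003) for r in bot.pinpoint(s,'jack')])
from scipy.spatial.transform import Rotation as R
q=bot.get_obs()['tool_rot'];print(R.from_quat(q,scalar_first=True).as_matrix().round(3))
```

```text
tip [ 0.5164 -0.2225  0.2633] [-0.7761602  -0.05459952] [-0.72344054 -0.21534631]
griptop [ 0.5007 -0.2854  0.2827] [-1.15424905 -0.1402965 ] [-1.08245863 -0.250979  ]
pin [ 0.4986 -0.2844  0.26  ] [-0.33363748 -0.03534348] [-0.30962918 -0.07400625]
tip@.285 [ 0.51246106 -0.21763759  0.285     ] griptop [ 0.50051483 -0.28808582  0.281     ] [ 0.49938604 -0.28350276  0.281     ]
s [165.0, 215.1] 0.67 952 (146, 189, 60, 36)
t [453.1, 210.9] 0.76 646 (421, 196, 58, 24)
flange centre top [ 0.51591992 -0.22314471  0.2       ] [425.08164996 214.08205933]
foot [array([ 0.50020383, -0.21304683,  0.03      ])] jack [array([ 0.51148503, -0.21932004,  0.003     ])]
[[ 0.253 -0.967  0.   ]
 [-0.967 -0.253 -0.   ]
 [ 0.    -0.    -1.   ]]
```

Request:
step_arm --pt "0 0 -1.1 0 0 -8.37 0" --pt "0 0 -1.1 0 0 -8.37 0" --pt "0 0 -1.1 0 0 -8.37 0" --pt "0 0 -1.1 0 0 -8.37 0" --pt "0 0 -1.1 0 0 -8.37 0" --pt "0 0 -1.1 0 0 -8.37 0" --pt "0 0 -1.1 0 0 -8.37 0" --pt "0 0 -1.1 0 0 -8.37 0" --pt "0 0 -1.1 0 0 -8.37 0" --squeeze 40

```text
t: 2.8
eef_pos: [0.1707, -0.653, 0.3308]
tool_rot: [0.0, 1.0, 0.003, -0.0]
contact_force: [0.6, -0.0, -0.7]
gripper_width: 1.003
```

Request:
step_arm --pt "2.3 -2.6 0 0 0 0 0" --pt "2.3 -2.6 0 0 0 0 0" --pt "2.3 -2.6 0 0 0 0 0" --pt "2.3 -2.6 0 0 0 0 0" --pt "2.3 -2.6 0 0 0 0 0" --pt "2.3 -2.6 0 0 0 0 0" --pt "2.3 -2.6 0 0 0 0 0" --pt "2.3 -2.6 0 0 0 0 0" --pt "2.3 -2.6 0 0 0 0 0" --pt "2.3 -2.6 0 0 0 0 0" --pt "2.3 -2.6 0 0 0 0 0" --pt "2.3 -2.6 0 0 0 0 0" --pt "2.3 -2.6 0 0 0 0 0" --pt "2.3 -2.6 0 0 0 0 0" --pt "0 0 0 0 0 0 0"

```text
t: 4.3
eef_pos: [0.4963, -0.2836, 0.3307]
tool_rot: [-0.001, 1.0, 0.004, 0.001]
contact_force: [-0.3, 1.1, -0.2]
gripper_width: 1.004
```

Run:
```python
from h import *
o=bot.get_obs();print(o['t'],o['eef_pos'],o['q'].round(2),o['contact_force'])
t=bot.read_camera('wrist');save(t,'w1')
for r in bot.pinpoint(t,'knob'): print(r, atz(t,r['point'],.257))
print(proj(t,[.4995,-.285,.281]),proj(t,[.516,-.222,.265]))
```

```text
4.3 [ 0.49634116 -0.28363608  0.33068253] [ 0.81  0.27 -0.49  1.66  0.13  1.25  0.3 ] [-0.27153945  1.06752161 -0.23026113]
{'point': [327.4, 215.9], 'score': 0.85} [ 0.49887658 -0.28654089  0.257     ]
[328.85296431 224.88401616] [354.65159376 126.90160352]
```

View pics/w1.png

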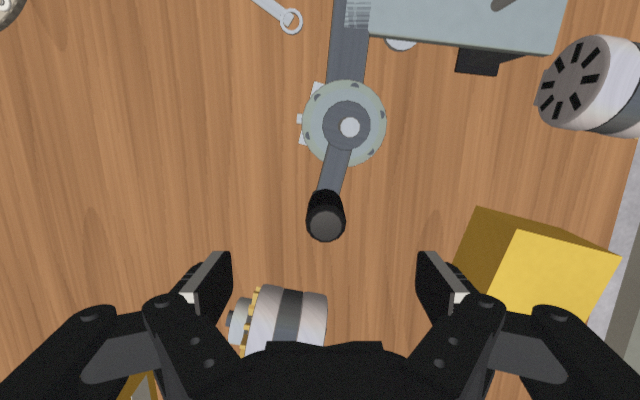

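The wrist view shows the grip top at (326,225), the spindle tip at (349,127) and the hub at (346,124). The jaws straddle the grip with clear space.

Run:
```python
from h import *
t=bot.read_camera('wrist')
k=atz(t,(326,224.5),.281);a=atz(t,(349.5,127),.266);print(k,a,np.hypot(*(k-a)[:2]))
import itertools
s=bot.read_camera('scene');p=bot.read_camera('top')
print('tip3',tri([ray(s,(193.3,195.2)),ray(p,(435.5,201.8)),ray(t,(349.5,127))]))
print('knob3',tri([ray(c,bot.pinpoint(c,'knob')[0]['point']) for c in (s,p,t)]))
```

```text
[ 0.49438159 -0.2895889   0.281     ] [ 0.50962317 -0.22715292  0.266     ] 0.06426942021655248
tip3 [ 0.51349054 -0.2240669   0.26164889]Traceback (most recent call last):
  File "<stdin>", line 7, in <module>
IndexError: list index out of range
```

Request:
step_arm --pt "0.1 0.2 2 0 0 0 0" --pt "0 0 2 0 0 0 0" --pt "0 0 2 0 0 0 0" --pt "0 0 1.5 0 0 0 0" --pt "0 0 1.5 0 0 0 0" --pt "0 0 0 0 0 0 0" --squeeze 40

```text
t: 5.3
eef_pos: [0.4927, -0.2909, 0.2383]
tool_rot: [-0.001, 1.0, -0.0, -0.002]
contact_force: [-0.8, 0.7, 1.0]
gripper_width: 0.997
```

Run:
```python
from h import *
o=bot.get_obs();print(o['t'],o['eef_pos'],o['contact_force'])
t=bot.read_camera('wrist');save(t,'w2')
print([r for r in bot.pinpoint(t,'knob')])
```

```text
5.3 [ 0.4926626  -0.29094618  0.23827105] [-0.81820452  0.70094977  0.98536737]
[{'point': [336.7, 263.9], 'score': 0.73}]
```

View pics/w2.png

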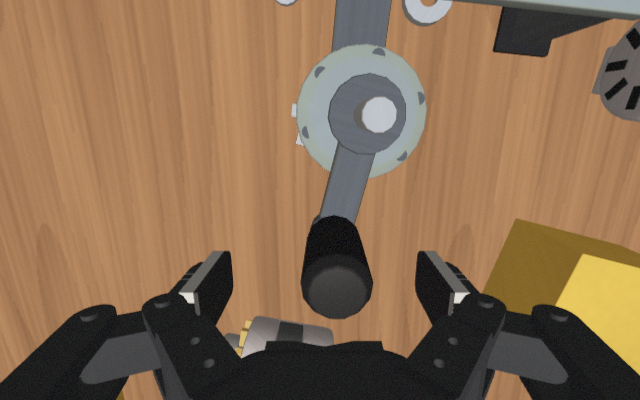

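Request:
step_arm --pt "0 0 0 0 0 0 0"

```text
t: 5.5
eef_pos: [0.4946, -0.2914, 0.2413]
tool_rot: [0.0, 1.0, -0.0, 0.001]
contact_force: [-0.5, 0.2, -0.0]
gripper_width: 0.997
```

Run:
```python
from h import *
o=bot.get_obs();print(o['t'],o['eef_pos'],o['contact_force'])
t=bot.read_camera('wrist');
k=bot.pinpoint(t,'knob');print(k,[atz(t,r['point'],.257) for r in k]);print(atz(t,(337,284),.281),atz(t,(380,114),.266))
print(proj(t,o['eef_pos']+[0,0,.019]))
print(bot.get_obs()['eef_pos'])
```

```text
5.5 [ 0.4945519  -0.29138133  0.24130874] [-0.53868843  0.23092859 -0.04984261]
[{'point': [332.0, 261.8], 'score': 0.85}] [array([ 0.49791709, -0.28709125,  0.257     ])]
[ 0.49913523 -0.28428144  0.281     ] [ 0.51497467 -0.22240747  0.266     ]
[324.63081993 273.8660081 ]
[ 0.49444983 -0.29133527  0.24127241]
```

Request:
step_arm --pt "0.4 -0.5 0 0 0 0 0" --pt "0 0 0 0 0 0 0.4" --pt "0 0 0 0 0 0 0.6" --pt "0 0 0 0 0 0 1" --pt "0 0 0 0 0 0 1" --pt "0 0 0 0 0 0 1" --pt "0 0 0 0 0 0 1" --squeeze 40

```text
t: 6.3
eef_pos: [0.4977, -0.2863, 0.2404]
tool_rot: [0.0, 1.0, -0.0, -0.0]
contact_force: [-1.9, 0.5, 1.9]
gripper_width: 0.317
```

Run:
```python
from h import *
t=bot.read_camera('wrist');save(t,'w3')
for i in range(3): 
  o=bot.get_obs();print(o['t'],o['eef_pos'],o['contact_force'],o['gripper_width'])
  bot.read_camera('top')
print(atz(t,(380,114),.266))
```

```text
6.35 [ 0.497725   -0.28623899  0.24041755] [-1.11822642  0.28111783  2.58537724] 0.3122696599443808
6.4 [ 0.49771978 -0.28623878  0.24040731] [-1.59927992  0.70377711  2.18733855] 0.31728951916734593
6.45 [ 0.49773207 -0.28627548  0.24041456] [-1.09608444 -0.22684077  1.87656813] 0.31256093696363024
[ 0.51805767 -0.21732333  0.266     ]
```

View pics/w3.png

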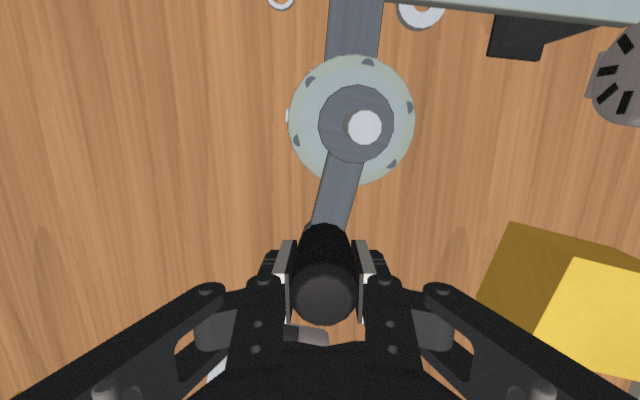

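Run:
```python
from h import *
s=bot.read_camera('scene')
ax=np.array([.5135,-.2225])
for z in (.012,.02,.03,.035,.04,.045): print(z,proj(s,[ax[0]+.031*.985,ax[1]-.031*.175,z]),end=' ')
def tab(phi,step,n):
    out=[]
    for i in range(n):
        a,b=np.radians(phi-i*step),np.radians(phi-(i+1)*step)
        out.append([round(6.5*(np.cos(b)-np.cos(a)),2),round(-6.5*(np.sin(b)-np.sin(a)),2)])
    return out
print(tab(-103.2,5,20))
r=bot.cut_out(s,'foot');print([(x['score'],cv2.boundingRect(x['pixels'].astype('uint8'))) for x in r])
```

```text
0.012 [213.1930544 296.6750671] 0.02 [212.67875963 294.18472358] 0.03 [212.02808188 291.03397962] 0.035 [211.69943846 289.44260618] 0.04 [211.36856206 287.84042015] 0.045 [211.03542986 286.22731094] [[np.float64(-0.55), np.float64(-0.15)], [np.float64(-0.53), np.float64(-0.2)], [np.float64(-0.51), np.float64(-0.25)], [np.float64(-0.49), np.float64(-0.29)], [np.float64(-0.46), np.float64(-0.33)], [np.float64(-0.43), np.float64(-0.37)], [np.float64(-0.4), np.float64(-0.41)], [np.float64(-0.36), np.float64(-0.44)], [np.float64(-0.32), np.float64(-0.47)], [np.float64(-0.28), np.float64(-0.49)], [np.float64(-0.23), np.float64(-0.52)], [np.float64(-0.19), np.float64(-0.54)], [np.float64(-0.14), np.float64(-0.55)], [np.float64(-0.09), np.float64(-0.56)], [np.float64(-0.04), np.float64(-0.57)], [np.float64(0.01), np.float64(-0.57)], [np.float64(0.06), np.float64(-0.56)], [np.float64(0.11), np.float64(-0.56)], [np.float64(0.15), np.float64(-0.55)], [np.float64(0.2), np.float64(-0.53)]]
[(0.55, (195, 270, 29, 20))]
```

Request:
step_arm --pt "-0.55 -0.15 0 0 0 0 1" --pt "-0.53 -0.2 0 0 0 0 1" --pt "-0.51 -0.25 0 0 0 0 1" --pt "-0.49 -0.29 0 0 0 0 1" --pt "-0.46 -0.33 0 0 0 0 1" --pt "-0.43 -0.37 0 0 0 0 1" --pt "-0.4 -0.41 0 0 0 0 1" --pt "-0.36 -0.44 0 0 0 0 1"

```text
t: 7.4
eef_pos: [0.4618, -0.2626, 0.2405]
tool_rot: [0.001, 1.0, -0.0, 0.002]
contact_force: [5.9, -3.8, -3.0]
gripper_width: 0.315
```

Run:
```python
from h import *
w=bot.read_camera('wrist');save(w,'w4')
o=bot.get_obs();print(o['t'],o['eef_pos'],o['contact_force'],o['gripper_width'],o['torque'])
```

```text
7.45 [ 0.46116477 -0.26182528  0.24046061] [ 3.47227268 -2.97625478 -1.74416586] 0.31623933830153267 [-0.54714828 -0.82851368  0.01039352]
```

View pics/w4.png

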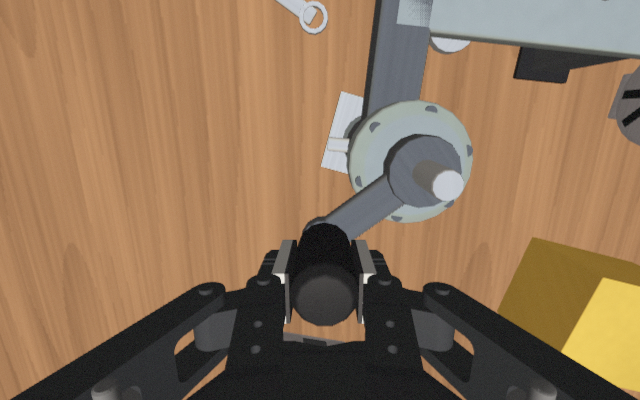

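Request:
step_arm --pt "-0.32 -0.47 0 0 0 0 1" --pt "-0.28 -0.49 0 0 0 0 1" --pt "-0.23 -0.52 0 0 0 0 1" --pt "-0.19 -0.54 0 0 0 0 1" --pt "-0.14 -0.55 0 0 0 0 1" --pt "-0.09 -0.56 0 0 0 0 1" --pt "-0.04 -0.57 0 0 0 0 1" --pt "0.01 -0.57 0 0 0 0 1" --pt "0.06 -0.56 0 0 0 0 1" --pt "0.11 -0.56 0 0 0 0 1" --pt "0.15 -0.55 0 0 0 0 1" --pt "0.2 -0.53 0 0 0 0 1"

```text
t: 8.65
eef_pos: [0.4531, -0.1991, 0.2404]
tool_rot: [0.001, 1.0, -0.001, 0.001]
contact_force: [1.5, -6.8, -1.6]
gripper_width: 0.318
```

```bash
cat > st.py <<'E'
from h import *
import sys
o=bot.get_obs();P=o['eef_pos'][:2];print(o['t'],o['eef_pos'],o['contact_force'],o['gripper_width'])
ax=np.array([.4977,-.2863])+.065*np.array([np.cos(np.radians(76.1)),np.sin(np.radians(76.1))])
d=P-ax;phi=np.arctan2(d[1],d[0]);print('ax',ax,'rad',np.hypot(*d),'phi',np.degrees(phi))
t=np.array([np.sin(phi),-np.cos(phi)]);r=np.array([np.cos(phi),np.sin(phi)]);F=o['contact_force'][:2];print('tang',F@t,'radial',F@r)
phi=float(sys.argv[1]);step=5;out=[]
for i in range(20):
    a,b=np.radians(phi-i*step),np.radians(phi-(i+1)*step)
    out.append([float(round(6.5*(np.cos(b)-np.cos(a)),2)),float(round(-6.5*(np.sin(b)-np.sin(a)),2))])
print(out)
E
python3 st.py 156.8
```

```text
8.65 [ 0.45309442 -0.19907859  0.24043636] [ 1.47170579 -6.80521744 -1.60787974] 0.3177991537194749
ax [ 0.51331482 -0.22320343] rad 0.06487298738783709 phi 158.16851745046097
tang -5.769863385337829 radial -3.896867820315598
[[0.25, -0.51], [0.29, -0.49], [0.33, -0.46], [0.37, -0.43], [0.41, -0.4], [0.44, -0.36], [0.47, -0.32], [0.49, -0.28], [0.52, -0.23], [0.54, -0.19], [0.55, -0.14], [0.56, -0.09], [0.57, -0.04], [0.57, 0.01], [0.56, 0.06], [0.56, 0.11], [0.55, 0.15], [0.53, 0.2], [0.51, 0.25], [0.49, 0.29]]
```

Request:
step_arm --pt "0.25 -0.51 0 0 0 0 1" --pt "0.29 -0.49 0 0 0 0 1" --pt "0.33 -0.46 0 0 0 0 1" --pt "0.37 -0.43 0 0 0 0 1" --pt "0.41 -0.4 0 0 0 0 1" --pt "0.44 -0.36 0 0 0 0 1" --pt "0.47 -0.32 0 0 0 0 1" --pt "0.49 -0.28 0 0 0 0 1" --pt "0.52 -0.23 0 0 0 0 1" --pt "0.54 -0.19 0 0 0 0 1"

```text
t: 9.65
eef_pos: [0.4928, -0.1616, 0.2403]
tool_rot: [0.001, 1.0, -0.001, -0.001]
contact_force: [-5.1, -2.0, 4.8]
gripper_width: 0.31
```

```bash
python3 st.py 106.8
```

```text
9.65 [ 0.4927753  -0.16156558  0.24032727] [-5.05990817 -1.99873763  4.75139629] 0.3098290393871457
ax [ 0.51331482 -0.22320343] rad 0.06496996487959115 phi 108.42957015673815
tang -5.432278889091142 radial -0.2965955113383051
[[0.55, -0.14], [0.56, -0.09], [0.57, -0.04], [0.57, 0.01], [0.56, 0.06], [0.56, 0.11], [0.55, 0.15], [0.53, 0.2], [0.51, 0.25], [0.49, 0.29], [0.46, 0.33], [0.43, 0.37], [0.4, 0.41], [0.36, 0.44], [0.32, 0.47], [0.28, 0.49], [0.23, 0.52], [0.19, 0.54], [0.14, 0.55], [0.09, 0.56]]
```

Request:
step_arm --pt "0.55 -0.14 0 0 0 0 1" --pt "0.56 -0.09 0 0 0 0 1" --pt "0.57 -0.04 0 0 0 0 1" --pt "0.57 0.01 0 0 0 0 1" --pt "0.56 0.06 0 0 0 0 1" --pt "0.56 0.11 0 0 0 0 1" --pt "0.55 0.15 0 0 0 0 1" --pt "0.53 0.2 0 0 0 0 1" --pt "0.51 0.25 0 0 0 0 1" --pt "0.49 0.29 0 0 0 0 1"

```text
t: 10.65
eef_pos: [0.5473, -0.1676, 0.2403]
tool_rot: [-0.0, 1.0, 0.0, -0.002]
contact_force: [-5.2, 1.4, 5.7]
gripper_width: 0.313
```

```bash
python3 st.py 56.8
python3 - <<'E'
from h import *
s=bot.read_camera('scene');save(s,'s5')
a=s['pixels'][150:350,90:350,::-1];cv2.imwrite('pics/s5z.png',cv2.resize(a,None,fx=3,fy=3,interpolation=2))
E
```

```text
10.65 [ 0.54734057 -0.16763623  0.24030766] [-5.20699008  1.43426919  5.7266617 ] 0.3126551152620264
ax [ 0.51331482 -0.22320343] rad 0.06515722752904365 phi 58.519402456185226
tang -5.189599362171981 radial -1.4959720244587498
[[0.46, 0.33], [0.43, 0.37], [0.4, 0.41], [0.36, 0.44], [0.32, 0.47], [0.28, 0.49], [0.23, 0.52], [0.19, 0.54], [0.14, 0.55], [0.09, 0.56], [0.04, 0.57], [-0.01, 0.57], [-0.06, 0.56], [-0.11, 0.56], [-0.15, 0.55], [-0.2, 0.53], [-0.25, 0.51], [-0.29, 0.49], [-0.33, 0.46], [-0.37, 0.43]]
```

View pics/s5z.png

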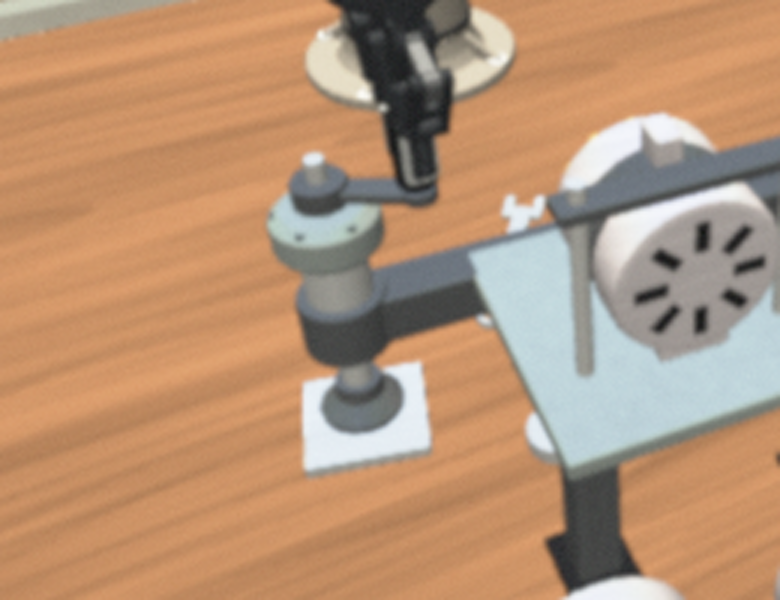

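The foot has moved down and its edge is now at zoom (362,432), roughly 6 mm above the plate. The load is still at the free level.

Request:
step_arm --pt "0.46 0.33 0 0 0 0 1" --pt "0.43 0.37 0 0 0 0 1" --pt "0.4 0.41 0 0 0 0 1" --pt "0.36 0.44 0 0 0 0 1" --pt "0.32 0.47 0 0 0 0 1" --pt "0.28 0.49 0 0 0 0 1" --pt "0.23 0.52 0 0 0 0 1" --pt "0.19 0.54 0 0 0 0 1"

```text
t: 11.5
eef_pos: [0.5749, -0.2016, 0.2404]
tool_rot: [-0.001, 1.0, 0.001, -0.001]
contact_force: [-2.9, 5.3, 3.7]
gripper_width: 0.314
```

```bash
python3 st.py 16.8
```

```text
11.5 [ 0.57489851 -0.20164468  0.24036626] [-2.91985926  5.25323123  3.71309898] 0.3139639983006734
ax [ 0.51331482 -0.22320343] rad 0.06524821973210379 phi 19.293744666549397
tang -5.922948806338865 radial -1.02014406587593
[[0.14, 0.55], [0.09, 0.56], [0.04, 0.57], [-0.01, 0.57], [-0.06, 0.56], [-0.11, 0.56], [-0.15, 0.55], [-0.2, 0.53], [-0.25, 0.51], [-0.29, 0.49], [-0.33, 0.46], [-0.37, 0.43], [-0.41, 0.4], [-0.44, 0.36], [-0.47, 0.32], [-0.49, 0.28], [-0.52, 0.23], [-0.54, 0.19], [-0.55, 0.14], [-0.56, 0.09]]
```

Request:
step_arm --pt "0.14 0.55 0 0 0 0 1" --pt "0.09 0.56 0 0 0 0 1" --pt "0.04 0.57 0 0 0 0 1" --pt "-0.01 0.57 0 0 0 0 1"

```text
t: 11.9
eef_pos: [0.5785, -0.2235, 0.2404]
tool_rot: [-0.002, 1.0, 0.001, 0.0]
contact_force: [0.7, 6.6, 1.9]
gripper_width: 0.314
```

```bash
python3 st.py -3.2|head -3
```

```text
11.9 [ 0.57850576 -0.22352204  0.24041956] [0.66259951 6.64864535 1.87132124] 0.31390026932580084
ax [ 0.51331482 -0.22320343] rad 0.06519171174791064 phi -0.28002331063290237
tang -6.651804274478405 radial 0.6300976075230932
```

Request:
step_arm --pt "-0.06 0.56 0 0 0 0 1" --pt "-0.11 0.56 0 0 0 0 1" --pt "-0.15 0.55 0 0 0 0 1" --pt "-0.2 0.53 0 0 0 0 1"

```text
t: 12.3
eef_pos: [0.5744, -0.2457, 0.2405]
tool_rot: [-0.002, 1.0, 0.001, 0.002]
contact_force: [4.5, 5.0, -0.0]
gripper_width: 0.316
```

```bash
python3 st.py -23.2|head -3
python3 - <<'E'
from h import *
s=bot.read_camera('scene');save(s,'s6')
a=s['pixels'][230:330,160:260,::-1];cv2.imwrite('pics/s6z.png',cv2.resize(a,None,fx=5,fy=5,interpolation=2))
E
```

```text
12.3 [ 0.57444497 -0.24574708  0.24050728] [ 4.52830426  5.03105424 -0.00714314] 0.3163591068807704
ax [ 0.51331482 -0.22320343] rad 0.06515451786331385 phi -20.243023936943235
tang -6.2871095459095985 radial 2.5078476392271782
```

View pics/s6z.png

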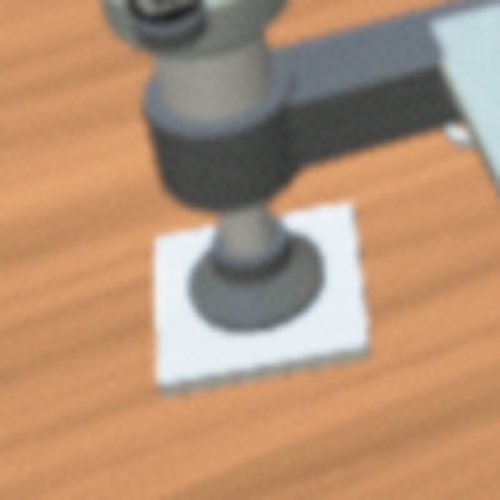

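The foot looks close to touching (edge at about row 296, z ≈ 14 mm), and the load has not risen yet.

Request:
step_arm --pt "-0.25 0.51 0 0 0 0 1" --pt "-0.29 0.49 0 0 0 0 1" --pt "-0.33 0.46 0 0 0 0 1"

```text
t: 12.65
eef_pos: [0.5662, -0.2612, 0.2405]
tool_rot: [-0.001, 1.0, 0.001, 0.002]
contact_force: [7.0, 2.7, -1.3]
gripper_width: 0.313
```

```bash
python3 st.py -38.2|head -3
```

```text
12.65 [ 0.56618988 -0.26116314  0.2405416 ] [ 6.99409425  2.74312354 -1.32902419] 0.313189520653473
ax [ 0.51331482 -0.22320343] rad 0.06509002854299403 phi -35.67507527365404
tang -6.307212603909754 radial 4.081807231632654
```

Request:
step_arm --pt "-0.37 0.43 0 0 0 0 1" --pt "-0.41 0.4 0 0 0 0 1" --pt "-0.44 0.36 0 0 0 0 1"

```text
t: 12.95
eef_pos: [0.5542, -0.2738, 0.2406]
tool_rot: [-0.001, 1.0, 0.001, 0.003]
contact_force: [7.9, 0.7, -2.7]
gripper_width: 0.316
```

```bash
python3 st.py -53.2
```

```text
12.95 [ 0.55424527 -0.27377523  0.24057612] [ 7.94333804  0.71122998 -2.67623009] 0.3158760817649866
ax [ 0.51331482 -0.22320343] rad 0.0650600367281119 phi -51.01490822206323
tang -6.6218812661298365 radial 4.444452242745865
[[-0.47, 0.32], [-0.49, 0.28], [-0.52, 0.23], [-0.54, 0.19], [-0.55, 0.14], [-0.56, 0.09], [-0.57, 0.04], [-0.57, -0.01], [-0.56, -0.06], [-0.56, -0.11], [-0.55, -0.15], [-0.53, -0.2], [-0.51, -0.25], [-0.49, -0.29], [-0.46, -0.33], [-0.43, -0.37], [-0.4, -0.41], [-0.36, -0.44], [-0.32, -0.47], [-0.28, -0.49]]
```

Request:
step_arm --pt "-0.47 0.32 0 0 0 0 1" --pt "-0.49 0.28 0 0 0 0 1" --pt "-0.52 0.23 0 0 0 0 1"

```text
t: 13.25
eef_pos: [0.5397, -0.2826, 0.2406]
tool_rot: [-0.0, 1.0, 0.001, 0.003]
contact_force: [9.1, -0.1, -3.6]
gripper_width: 0.315
```

```bash
python3 st.py -68.2|head -3
```

```text
13.25 [ 0.53967361 -0.28259806  0.24058588] [ 9.10516474 -0.08458233 -3.6032473 ] 0.3147134164488252
ax [ 0.51331482 -0.22320343] rad 0.06498082998619273 phi -66.06879847929635
tang -8.288112867413824 radial 3.770724629465475
```

Request:
step_arm --pt "-0.54 0.19 0 0 0 0 1" --pt "-0.55 0.14 0 0 0 0 1" --pt "-0.56 0.09 0 0 0 0 1"

```text
t: 13.55
eef_pos: [0.5233, -0.2874, 0.2406]
tool_rot: [0.0, 1.0, 0.0, 0.003]
contact_force: [10.3, -2.0, -5.0]
gripper_width: 0.318
```

```bash
python3 st.py -83.2|head -3;python3 - <<'E'
from h import *
s=bot.read_camera('scene');save(s,'s7')
a=s['pixels'][230:330,160:260,::-1];cv2.imwrite('pics/s7z.png',cv2.resize(a,None,fx=5,fy=5,interpolation=2))
E
```

```text
13.55 [ 0.52326442 -0.28742007  0.24059653] [10.32164214 -2.03062028 -5.02202036] 0.3176136536675736
ax [ 0.51331482 -0.22320343] rad 0.06498285420283109 phi -81.1927383765086
tang -9.889029023460042 radial 3.5870350008293816
```

View pics/s7z.png

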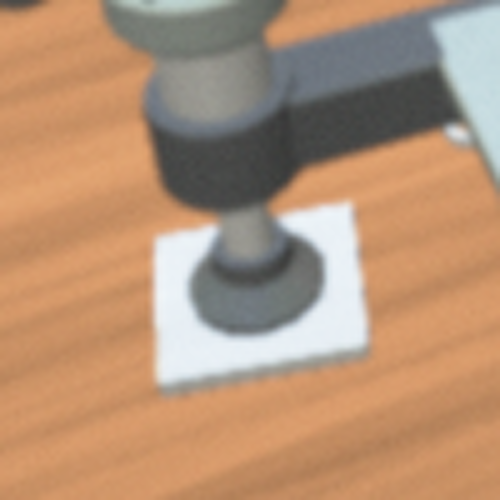

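The tangential load rose from about 6.3 N to 9.9 N, with touch near phi ≈ -48°, so the crank is about 0.57 rad past touch. I'll add roughly 8°, then stop.

Request:
step_arm --pt "-0.45 0.03 0 0 0 0 1" --pt "-0.45 0 0 0 0 0 1"

```text
t: 13.8
eef_pos: [0.5143, -0.2881, 0.2406]
tool_rot: [0.0, 1.0, 0.0, 0.003]
contact_force: [10.5, -3.8, -6.0]
gripper_width: 0.316
```

```bash
python3 st.py -83.2|head -3
```

```text
13.8 [ 0.51430452 -0.28812589  0.24058053] [10.49552027 -3.81933589 -5.97289856] 0.31641553686888624
ax [ 0.51331482 -0.22320343] rad 0.0649300042671496 phi -89.12663644147939
tang -10.43608481835135 radial 3.978869937976023
```

Request:
step_arm --pt "0.1 0 0 0 0 0 0.3" --pt "0 0 0 0 0 0 0.1" --pt "0 0 0 0 0 0 0.1" --pt "0 0 0 0 0 0 0.1" --pt "0 0 0 0 0 0 0.1"

```text
t: 14.3
eef_pos: [0.5124, -0.2878, 0.2402]
tool_rot: [-0.0, 1.0, -0.0, -0.0]
contact_force: [0.3, -0.3, -0.3]
gripper_width: 0.902
```

```bash
python3 st.py -83.2|head -3
python3 - <<'E'
from h import *
s=bot.read_camera('wrist');save(s,'w8')
E
```

```text
14.3 [ 0.51237328 -0.28778444  0.24024989] [ 0.32372827 -0.31217717 -0.31935492] 0.9016362321835839
ax [ 0.51331482 -0.22320343] rad 0.06458787662291347 phi -90.83527316842127
tang -0.3282447141740393 radial 0.3074247653565961
```

View pics/w8.png

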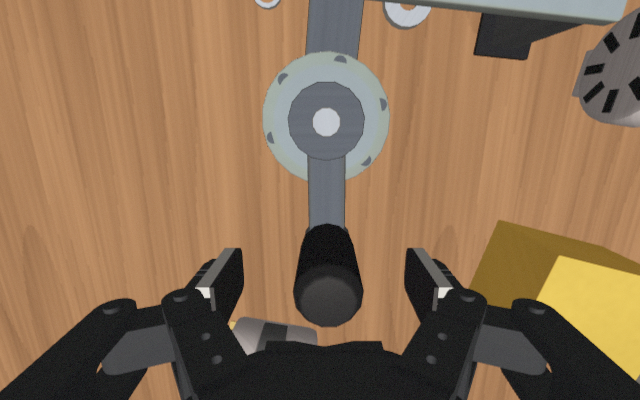

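The grip at (327,270) is clear of both fingers and the crank stayed put. I'll retreat upward and away.

Request:
step_arm --pt "0 0 -1.5 0 0 0 0.1" --pt "0 0 -2.5 0 0 0 0.1" --pt "0 0 -2.5 0 0 0 0.1" --pt "0 0 -2.5 0 0 0 0.1" --pt "0 2 -2 0 0 0 0.1" --pt "0 3 0 0 0 0 0.1" --pt "0 3 0 0 0 0 0.1" --pt "0 3 0 0 0 0 0.1" --pt "0 0 0 0 0 0 0.1" --pt "0 0 0 0 0 0 0.1"

```text
t: 15.35
eef_pos: [0.5124, -0.3982, 0.3509]
tool_rot: [-0.0, 1.0, -0.001, 0.0]
contact_force: [0.2, 1.0, -0.4]
gripper_width: 0.898
```

Run:
```python
from h import *
s=bot.read_camera('scene');save(s,'s9')
t=bot.read_camera('top');save(t,'t9')
k=[bot.pinpoint(c,'knob') for c in(s,t)];print(k)
if all(k):
    X=tri([ray(c,r[0]['point']) for c,r in zip((s,t),k)]);print(X,np.degrees(np.arctan2(X[1]+.2232,X[0]-.5133)))
o=bot.get_obs();print(o['t'],o['eef_pos'],o['contact_force'])
a=s['pixels'][150:350,90:430,::-1];cv2.imwrite('pics/s9z.png',cv2.resize(a,None,fx=2.3,fy=2.3,interpolation=2))
```

```text
[[{'point': [157.9, 208.7], 'score': 0.89}], [{'point': [467.8, 203.7], 'score': 0.85}]]
[ 0.51567836 -0.28836129  0.25468443] -87.9096530864919
15.55 [ 0.51301356 -0.39640077  0.35097776] [-0.53915908  0.59227538 -0.61978068]
```

View pics/s9z.png

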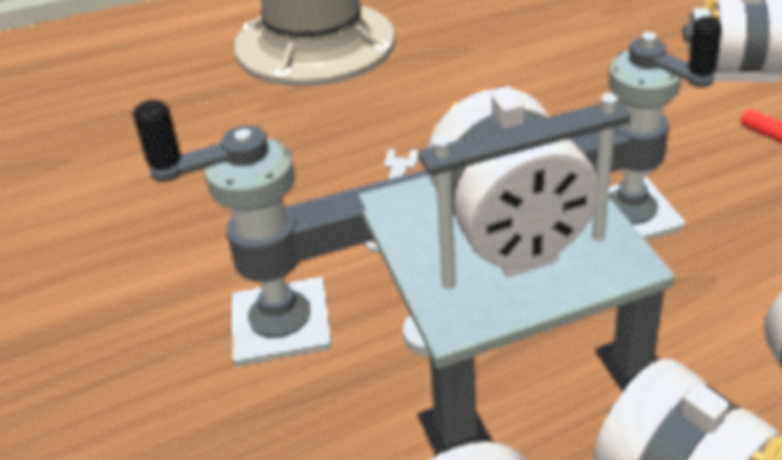

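View pics/t9.png

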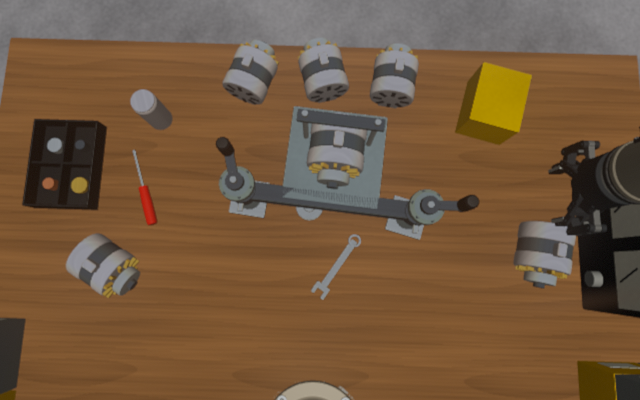

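The foot sits on its plate, the crank grip is at top (467,203), and the other crank is unchanged at (224,147). The gripper is clear.

```bash
python3 -c "
from station import bot
print(bot.hand_in())"
```

```text
the job is handed in; nothing more can be done
None
```

I wound the right-hand jack's crank about 348° clockwise until its foot bore on the plate, then let go of the crank, backed the arm away and handed the job in at about 15.6 s. No verdict came back.

- **Load:** the force at the grip was about 5–6.5 N while turning freely. It started to rise about 0.7 rad before the end and reached 10.4 N, roughly 4 N above the free level.
- **After release:** the grip was found at about -88° by the cameras, against -89° from the arm's position when it let go, so the crank stayed where it was left. The last pictures show the foot on the plate and the gripper clear of everything. The force reading was near zero.
- **Other crank:** it was never touched and looks unchanged in the pictures.
- **Disagreements:** early position estimates of the knob and axis from the different cameras differed by up to 5 mm. Once the jaws had gripped, the measured path fitted the 65 mm circle to within about 0.3 mm. The touch point itself is inferred from the rise in force, to within roughly 0.1 rad. The pictures only agree with it to within a couple of millimetres of foot height.

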